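# Bleed a salvaged air tank before it is shelved

## Robot

A 7-joint arm with a two-finger parallel gripper is mounted at the origin on the work surface. World frame = base frame: x ahead of the robot, y to its left, z up, the work surface at z = 0. Lengths are in m, angles in rad, forces in N, time in s.
With the tool pointing down it reaches from about 0.425 to 0.925 m from the base axis. Payload 6.8 kg.
Tool frame: the origin (TCP) lies at the very end of the fingers, on their centre line; the grasp point (between the pads) lies 19 mm behind it; z points along the fingers, y is the line along which they close (so a half turn about z gives the same grasp; the last joint's range is limited). The gripper opens to 85 mm and grips with 20 to 120 N. Pads are 22 mm wide; open, the fingers measure 114 mm over their backs; the gripper's body (76 mm by 85 mm) begins 54 mm behind the grasp point. The pads swing forward as they close: fully open they stand 13 mm farther back than shut.
Start: joints at [1.146, 0.477, 0.022, 1.555, -0.011, 1.109, -0.083], TCP at [0.21, -0.641, 0.231] pointing down, gripper open.
Joint ranges: [-2.96, 2.96], [-0.34, 2.1], [-1.41, 1.46], [0.24, 2.44], [-1.37, 4.51], [0.17, 1.92], [-2.96, 2.96]. Speed limits (rad/s): [2.39, 2.39, 3.14, 3.14, 3.14, 3.14, 3.14].

## Interface

Orientations are given as a rotation vector (axis times angle).
In Python, from bench import get_obs, viewer, r gives the robot as it stands. The module is installed in compiled form; this text tells all that it offers.
- The arm moves only by the tool play_rows, never from a script. Its argument "commands" is a list that holds one entry, the list of rows, each a list of 5 numbers: the gripper's target within -1 to 1 (shut at 1, half-way at 0, fully open at -1), then the shift along the tool's x, y, z scaled (see below), then the turn about the tool's z scaled (see below). A call has 1 to 12 rows; each row is the pose to reach, as a shift and turn from the pose commanded when the call began, along the tool's axes at that moment; what a row does not reach only later rows make up. The controller multiplies each number of a shift by 0.2 m and each number of a turn by pi/2 rad. A row lasts 1/12 s, in which the tool goes at most 41.7 mm and 7.16 degrees, less where a joint would pass 70% of its speed; a pose out of reach is approached as far as the arm can. A call with a number of a shift or a turn outside -1 to 1 is refused whole. A call with a gripper value outside its range is refused whole. The fingers move at their own pace and stop on an object; "grip_force" is the grip in N (left out, the last holds). Time passes only in rows, so rows that repeat a pose let the fingers close. It gives the time, the measured TCP pose, the force, the opening and the grip force at its end, in the units of the state.
- get_obs(): the state, without advancing time (a new reading comes with each control period).
- viewer.grab_frame(name): name is "scene" or "top"; returns a dict with "pixels" (400x640x3 uint8, red, green, blue), "fovy" (degrees; the focal length in pixels is half the picture's height over the tangent of half this angle, whatever the lens; pixels are square), "cx", "cy" (the principal point, pixels), "world_to_cam" (4x4, takes a point from world to camera coordinates). Camera axes: x right, y up, looking along -z (the intrinsics and any distortion apply to the point x, -y, -z); pixel columns grow to the right and rows downward; lengths in m; the calibration is good to about 2 mm. A picture is of the moment at which its call begins. There is no depth.
- r.hand_in(): hands the job in; it is judged then, once.
Trained networks look in a picture, given as the dict that the camera call returned (one of the last four; its "shot" number tells which), for a name from the list of things; names that differ only in an ending like _2 or _b are one class to them, and where a whole thing is asked for, a point or a joint stands for the part that bears it (a point fixed in the world has none). Each returns a list of dicts, best first, with "score" (0 to 1); they miss things now and then, are a little off and sometimes report something else, mostly with a low value. They report only what shows in the picture. A call takes as long as a camera call.
- viewer.trace(picture, thing): "pixels" (400x640 bool, what is visible of it) and "rect" ([left, top, right, bottom] in pixels, round what is visible of it).
The state is a dict: "clock": time; "joints": joint angles; "qvel": joint speeds; "tau": joint torques, N m; "tcp_pos": TCP position; "orientation": TCP orientation; "contact_force": force on the tool from outside, world axes, zero at the start; "moment": the same for the moment, N m; "grip_width": finger opening in m; "gripper_force": force on a finger pad.
Only numpy, scipy, OpenCV 4.12 (cv2) and the standard library are available. Lean on these libraries where they do the work, as an engineer would, in place of code of your own. Each camera call takes 0.05 s, during which the arm holds its last target. There are 200 camera calls.

## Task

Bleed the blue air tank: unscrew the small knurled brass lock nut on its valve (anticlockwise seen from above) all the way up until it stops, then with closed fingers press the freed steel tip straight down until you feel it meet the firm seat inside, keep it pressed against the seat with a gentle 10 to 14 N (never over 16 N) for a good second, and let it spring back up. Leave the nut unscrewed, do not bend the valve over, and leave the other things on the table where they are.

Things in the scene. Friction and masses are not known exactly. Their poses are not given: they have to be found in the camera images.
- tank: blue cylindrical air tank 110 mm across and 200 mm long, strapped to a 150 x 250 x 18 mm plywood board that is fixed to the table. Origin: under the board's centre, on the table; tank axis along its y, 78 mm up, top of the tank 133 mm up. A pressure gauge (44 mm across, top 190 mm up) stands on the tank at y -75 mm; the valve stands at y +50 mm.
- stem: upright brass valve stem, 10 mm across and 44 mm tall, in a 24 mm wide, 7 mm high rubber foot on top of the tank; origin at its foot on the tank's top, z axis along the stem. The rubber foot lets it lean when pushed sideways (about 4 N per mm at the nut); leaned over by more than about 7 degrees (0.12 rad) it counts as bent.
- nut_mid (a point): centre of the knurled brass lock nut (16 mm across, 10 mm high, red mark on its top face), on the stem's axis. Screwed down, its underside is 44 mm above the stem's foot, on the stem's upper end (the stem below is narrower than the nut). It rises as it is unscrewed and also goes down with the tip when that is pressed.
- nut (a joint): how far the nut is unscrewed, rad: 0 is fully down, 4.0 is its upper stop; it starts between 0 and 0.5. It grows anticlockwise seen from above, the nut rises 4 mm per rad (16 mm in all), turns with a friction of about 0.1 N m and stays where it is left. The tip can go down only as far as the nut has been raised.
- tip_top (a point): centre of the flat top of the steel valve tip (pin 5 mm across, head 7 mm across); 76 mm above the stem's foot when not pressed, 22 mm above the top of the screwed-down nut and still 6 mm above the nut's top at its upper stop.
- plunger (a joint): how far the tip is pressed down, m: 0 is up. A light spring pushes it up (2 N at first, 0.3 N per mm). After 2 to 12 mm, differing from run to run and not visible, it meets the rubber-faced seat in the stem, which gives only about 1 mm per 16 N: the force then climbs steeply.
- tip: the steel valve tip itself, which does not turn with the nut; its origin is 76 mm below its flat top, on the stem's axis. To be pressed on its top; squeezing it counts as force on it too.
- wrench: steel wrench lying flat, about 180 mm long; bystander, origin under its centre (at the table)
- screwdriver: screwdriver lying flat, about 200 mm long; bystander, origin under its centre (at the table)
- tape: roll of blue tape lying flat, 100 mm across, 24 mm high; bystander, origin under its centre (at the table)
- carton: small brown carton 70 x 100 x 60 mm; bystander, origin under its centre (at the table)
- jar: glass jar with steel lid, 64 mm across, 85 mm high; bystander, origin under its centre (at the table)
- spare_nut: loose spare brass collar lying on the table, 22 mm across, 12 mm high; not the one to unscrew; bystander, origin under its centre (at the table)
- tee: loose brass tee fitting, 60 mm long, 22 mm high; bystander, origin under its centre (at the table)

How it is judged:
On the way, in this order (a step that is already met when the one before it is completed fails the run):
1. the lock nut is unscrewed to its upper stop (joint nut over 3.7 rad) (value of joint nut above 3.7 rad), for 0.2 s.
2. the fingers keep the tip pressed against its seat with 9 to 15 N for 0.8 s, the nut still up (contact force between the fingers and tip between 9 and 15 N and value of joint plunger above 0.002 m and value of joint nut above 3.6 rad), for 0.8 s.
At the end, for the whole second after the job is handed in: the nut is still unscrewed (over 3.6 rad of its 4.0), the tip is back up (pressed less than 1 mm) and the stem upright (within 0.05 rad) (value of joint nut above 3.6 rad and value of joint plunger below 0.001 m and angle between stem's own z axis and vertical below 0.05 rad); the robot touches nothing.
It fails at once if the tip is pushed or squeezed with more than 18 N (contact force between anything else and tip above 18 N).
It fails at once if the valve stem is leaned over by more than 0.12 rad (angle between stem's own z axis and vertical above 0.12 rad).
It fails at once if a bystander is moved by more than 30 mm (distance of any of wrench, screwdriver, tape, carton, jar, spare_nut, tee from where it was at the start of the episode above 0.03 m).
It also fails if it takes over 64 s, if anything falls off the work surface, if the arm or the gripper's body presses on something with over 40 N, if the wrist force passes 120 N, or if a joint passes its speed limit or range.

## Working session

There is one attempt and no reset: what is moved stays moved. The work goes in short steps, Python scripts to look and compute and a tool call to move; the robot and the scene stay as the last step left them, time stands still between calls to the robot, and variables do not carry over. Pictures are saved under pics/ and viewed, at most 10 in all, crops included, and the job is handed in when it is done.

Besides the shell and the picture viewer there is one more tool, called after "Request:" as a command line: name --argument value ..., lists and objects as JSON in quotes. play_rows: Moves the arm, as the interface text tells. Shifts and turns lie within -1 to 1; 1 stands for 0.2 m of shift or pi/2 rad of turn. Its arguments: {"type":"object","properties":{"commands":{"type":"array","items":{"type":"array","items":{"type":"array","items":{"type":"number","minimum":-1,"maximum":1}}}},"grip_force":{"type":"number"}},"required":["commands"]}

```bash
mkdir -p pics; cat > h.py <<'E'
import numpy as np, cv2
from bench import get_obs, viewer, r
def K(f):
    fl=200/np.tan(np.radians(f['fovy'])/2); return fl
def proj(f,p):
    c=f['world_to_cam']@np.append(p,1); fl=K(f); return np.array([f['cx']+fl*c[0]/-c[2], f['cy']-fl*c[1]/-c[2]])
def ray(f,u,v):
    fl=K(f); d=np.array([(u-f['cx'])/fl,-(v-f['cy'])/fl,-1]); T=np.linalg.inv(f['world_to_cam']); d=T[:3,:3]@d; return T[:3,3],d/np.linalg.norm(d)
def at_z(f,u,v,z):
    o,d=ray(f,u,v); return o+d*(z-o[2])/d[2]
def tri(a,ua,b,ub):
    o1,d1=ray(a,*ua);o2,d2=ray(b,*ub)
    s=np.linalg.lstsq(np.c_[d1,-d2],o2-o1,rcond=None)[0]; p,q=o1+s[0]*d1,o2+s[1]*d2
    return (p+q)/2,np.linalg.norm(p-q)
E
python3 - <<'E'
from h import *
o=get_obs(); print({k:np.round(v,3) for k,v in o.items()})
fs={n:viewer.grab_frame(n) for n in('scene','top')}
for n,f in fs.items():
    print(n,f.keys(),f['fovy'],f['cx'],f['cy'],np.round(np.linalg.inv(f['world_to_cam']),3).tolist())
    cv2.imwrite(f'pics/{n}0.png',f['pixels'][:,:,::-1])
    for t in('nut','tip','stem','tank'):
        for d in viewer.trace(f,t)[:2]:
            m=d['pixels'];ys,xs=np.nonzero(m); print(t,round(d['score'],2),d['rect'],len(xs),xs.mean(),ys.mean())
E
```

```text
{'clock': np.float64(0.0), 'joints': array([ 1.146,  0.478,  0.022,  1.556, -0.012,  1.109, -0.083]), 'qvel': array([-0.001, -0.   ,  0.   ,  0.001,  0.001, -0.004,  0.001]), 'tau': array([-1.0000e-03, -5.9644e+01,  1.6080e+00, -2.8119e+01,  1.2000e-02,
        9.0000e-03, -0.0000e+00]), 'tcp_pos': array([ 0.21 , -0.641,  0.23 ]), 'orientation': array([-3.101e+00, -4.950e-01,  1.000e-03]), 'contact_force': array([-0.553, -0.491,  0.366]), 'moment': array([ 0.001, -0.013,  0.034]), 'gripper_force': np.float64(0.0), 'grip_width': np.float64(0.085)}
scene dict_keys(['pixels', 'fovy', 'cx', 'cy', 'world_to_cam', 'shot']) 48.75044115235792 315.41618517339265 204.95052450028044 [[0.295, -0.628, 0.72, 1.313], [0.955, 0.184, -0.231, -0.267], [0.012, 0.756, 0.655, 0.869], [0.0, 0.0, 0.0, 1.0]]
tank 0.59 [252.2, 191.2, 355.5, 297.5] 5931 301.55555555555554 244.07772719608835
top dict_keys(['pixels', 'fovy', 'cx', 'cy', 'world_to_cam', 'shot']) 51.38288757090803 315.34012972180733 195.25459213491538 [[-0.012, 0.99, -0.142, 0.393], [-1.0, -0.008, 0.028, 0.018], [0.027, 0.143, 0.989, 1.117], [0.0, 0.0, 0.0, 1.0]]
stem 0.44 [309.6, 196.5, 324.0, 205.4] 72 314.72222222222223 200.61111111111111
tank 0.98 [278.5, 158.0, 381.2, 242.2] 5040 330.1400793650794 199.84603174603174
```

```bash
python3 - <<'E'
import cv2,numpy as np
a=cv2.imread('pics/scene0.png');b=cv2.imread('pics/top0.png')
cv2.imwrite('pics/a.png',cv2.resize(a,(800,500)))
c1=cv2.resize(a[140:310,235:435],(800,680)) 
c1=cv2.resize(a[150:300,240:390],(400,400),interpolation=2);c2=cv2.resize(b[130:280,250:400],(400,400),interpolation=2)
cv2.imwrite('pics/b.png',np.hstack([c1,c2]))
E
```

```text
(no output)
```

View pics/a.png

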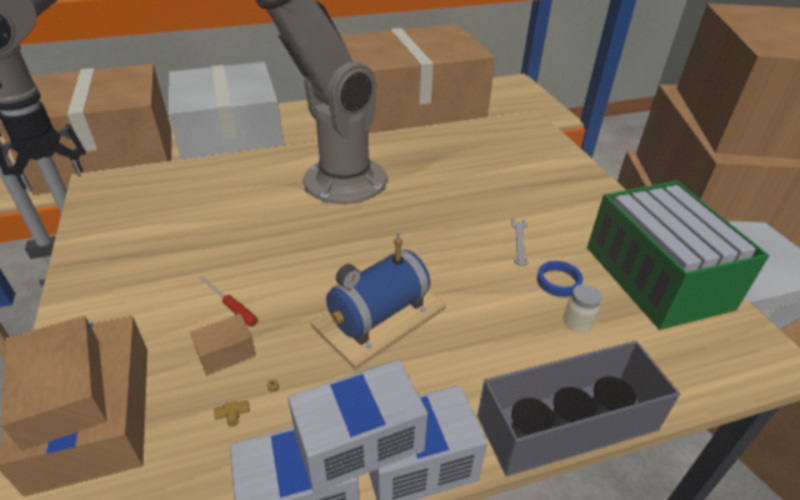

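View pics/b.png

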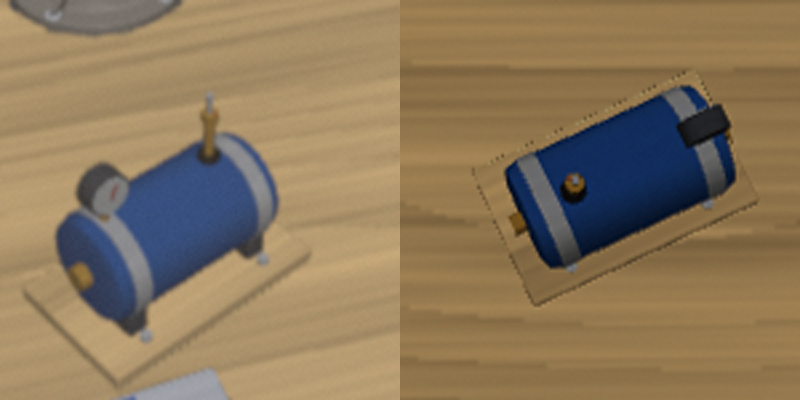

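The valve is in view. In the scene picture the tip is at about (318,186) and the foot at about (318,208). In the top picture the valve head is at about (315.5,198), and the gauge is at the right (−y) end of the tank.

```bash
python3 - <<'E'
from h import *
fs={n:viewer.grab_frame(n) for n in('scene','top')}
s,t=fs['scene'],fs['top']
print(tri(s,(318.4,186.6),t,(315.6,197.3)))
print('foot scene',at_z(s,318,208,.133),'tip scene',at_z(s,318.4,186.6,.209),'top tip',at_z(t,315.6,197.3,.209),'top nut',at_z(t,315.6,198.3,.187))
for z in(.133,.187,.209):print(proj(t,[*at_z(s,318.4,186.6,.209)[:2],z]),proj(s,[*at_z(t,315.6,197.3,.209)[:2],z]))
d=viewer.trace(t,'tank')[0]['pixels'];ys,xs=np.nonzero(d)
rc=cv2.minAreaRect(np.c_[xs,ys].astype(np.float32));b=cv2.boxPoints(rc);P=np.array([at_z(t,*q,.078) for q in b]);print(P,np.linalg.norm(P[0]-P[1]),np.linalg.norm(P[1]-P[2]))
a=get_obs()
from scipy.spatial.transform import Rotation as R
print(np.round(R.from_rotvec(a['orientation']).as_matrix(),3),a['tcp_pos'])
E
```

```text
(array([ 0.5195539 , -0.00704273,  0.20527129]), np.float64(0.0030164743753958527))
foot scene [ 0.51625414 -0.00420194  0.133     ] tip scene [ 0.52443724 -0.00706405  0.209     ] top tip [ 0.51857765 -0.00837014  0.209     ] top nut [ 0.51934935 -0.00898849  0.187     ]
[314.14375773 199.25406728] [316.69975719 208.89012382]
[314.72196085 196.07699206] [317.01794714 192.31065624]
[314.97682033 194.67660575] [317.1536411  185.24024541]
[[ 0.54708599  0.08747508  0.078     ]
 [ 0.64988047 -0.13393359  0.078     ]
 [ 0.51742799 -0.19046322  0.078     ]
 [ 0.41881007  0.02853491  0.078     ]] 0.24410756680060808 0.14401131229845257
[[ 0.95   0.312  0.   ]
 [ 0.312 -0.95  -0.   ]
 [ 0.     0.    -1.   ]] [ 0.210284   -0.64144519  0.23135925]
```

Request:
play_rows --commands '[[[-1, 0.82, -0.84, -0.3, 0], [-1, 0.82, -0.84, -0.3, 0], [-1, 0.82, -0.84, -0.3, 0], [-1, 0.82, -0.84, -0.3, 0], [-1, 0.82, -0.84, -0.3, 0], [-1, 0.82, -0.84, -0.3, 0], [-1, 0.82, -0.84, -0.3, 0], [-1, 0.82, -0.84, -0.3, 0]]]'

```text
clock: 1.32
tcp_pos: [0.3154, -0.4293, 0.2924]
orientation: [3.1, 0.502, 0.002]
contact_force: [-0.9, -0.3, -0.3]
grip_width: 0.0853
gripper_force: 0.0
```

Request:
play_rows --commands '[[[-1, 0.82, -0.84, 0, 0], [-1, 0.82, -0.84, 0, 0], [-1, 0.82, -0.84, 0, 0], [-1, 0.82, -0.84, 0, 0], [-1, 0.82, -0.84, 0, 0], [-1, 0.82, -0.84, 0, 0], [-1, 0.82, -0.84, 0, 0], [-1, 0.82, -0.84, 0, 0]]]'

```text
clock: 1.98
tcp_pos: [0.4176, -0.2201, 0.2911]
orientation: [3.102, 0.498, -0.001]
contact_force: [0.0, -0.5, 0.0]
grip_width: 0.0853
gripper_force: 0.0
```

Request:
play_rows --commands '[[[-1, 0.82, -0.84, 0, 0], [-1, 0.82, -0.84, 0, 0], [-1, 0.82, -0.84, 0, 0], [-1, 0.82, -0.84, 0, 0], [-1, 0.82, -0.84, 0, 0], [-1, 0.82, -0.84, 0, 0], [-1, 0.82, -0.84, 0, 0], [-1, 0.82, -0.84, 0, 0], [-1, 0.82, -0.84, 0, 0], [-1, 0.82, -0.84, 0, 0]]]'

```text
clock: 2.82
tcp_pos: [0.5205, -0.0123, 0.2909]
orientation: [3.102, 0.488, -0.002]
contact_force: [-0.4, -0.0, 1.0]
grip_width: 0.0851
gripper_force: 0.0
```

```bash
python3 - <<'E'
from h import *
o=get_obs();print({k:np.round(o[k],4).tolist() for k in('clock','joints','tcp_pos','orientation','contact_force')})
E
```

```text
{'clock': 2.8167, 'joints': [0.29, 0.1996, -0.444, 1.823, 0.0948, 1.1406, -1.4446], 'tcp_pos': [0.5205, -0.0123, 0.2909], 'orientation': [3.1025, 0.4884, -0.0016], 'contact_force': [-0.44, -0.0165, 0.9899]}
```

Request:
play_rows --commands '[[[-1, 0, 0, 0, 0.9], [-1, 0, 0, 0, 0.9], [-1, 0, 0, 0, 0.9], [-1, 0, 0, 0, 0.9], [-1, 0, 0, 0, 0.9], [-1, 0, 0, 0, 0.9], [-1, 0, 0, 0, 0.9], [-1, 0, 0, 0, 0.9], [-1, 0, 0, 0, 0.9], [-1, 0, 0, 0, 0.9], [-1, 0, 0, 0, 0.9], [-1, 0, 0, 0, 0.9]]]'

```text
clock: 3.82
tcp_pos: [0.5205, -0.0116, 0.2914]
orientation: [2.672, -1.651, 0.001]
contact_force: [0.5, 0.1, 0.2]
grip_width: 0.0855
gripper_force: 0.0
```

Request:
play_rows --commands '[[[-1, 0, 0, 0, 0.9], [-1, 0, 0, 0, 0.9], [-1, 0, 0, 0, 0.9], [-1, 0, 0, 0, 0.9], [-1, 0, 0, 0, 0.9], [-1, 0, 0, 0, 0.9], [-1, 0, 0, 0, 0.9], [-1, 0, 0, 0, 0.9], [-1, 0, 0, 0, 0.9], [-1, 0, 0, 0, 0.9], [-1, 0, 0, 0, 0.9], [-1, 0, 0, 0, 0.9]]]'

```text
clock: 4.82
tcp_pos: [0.529, -0.0116, 0.2832]
orientation: [1.74, -2.593, -0.052]
contact_force: [0.5, -0.6, -0.8]
grip_width: 0.0851
gripper_force: 0.0
```

Request:
play_rows --commands '[[[-0.2, 0, 0, 0, 0.5], [-0.2, 0, 0, 0, 0.5], [-0.2, 0, 0, 0, 0.5], [-0.2, 0, 0, 0, 0.5], [-0.2, 0, 0, 0, 0.5], [-0.2, 0, 0, 0, 0.5], [-0.2, 0, 0, 0, 0.5], [-0.2, 0, 0, 0, 0.5]]]'

```text
clock: 5.48
tcp_pos: [0.5181, -0.1103, 0.1669]
orientation: [-0.934, 2.93, 0.19]
contact_force: [-0.5, 0.8, -0.1]
grip_width: 0.0512
gripper_force: 0.0
```

```bash
python3 - <<'E'
from h import *
from scipy.spatial.transform import Rotation as R
o=get_obs();print({k:np.round(o[k],4).tolist() for k in('clock','joints','tcp_pos','orientation','contact_force','grip_width')})
print(np.round(R.from_rotvec(o['orientation']).as_matrix(),3))
out=[]
for n in('scene','top'):
    f=viewer.grab_frame(n); c=proj(f,o['tcp_pos']);v=proj(f,[.5195,-.007,.2]);print(n,c,v)
    x,y=int(v[0])-50,int(v[1])-60; print(x,y)
    out.append(cv2.resize(f['pixels'][y:y+100,x:x+100,::-1],(400,400),interpolation=2))
cv2.imwrite('pics/c.png',np.hstack(out))
E
```

```text
{'clock': 5.4833, 'joints': [-0.7392, 0.8788, 1.4553, 2.0094, -1.0364, 1.3262, -2.9577], 'tcp_pos': [0.5181, -0.1103, 0.1669], 'orientation': [-0.9343, 2.9299, 0.1905], 'contact_force': [-0.5004, 0.8401, -0.1113], 'grip_width': 0.0512}
[[-0.814 -0.58   0.02 ]
 [-0.572  0.809  0.136]
 [-0.095  0.099 -0.991]]
scene [276.64080825 206.11846426] [317.75085409 188.28518034]
267 128
top [359.13667102 199.64560176] [314.86853401 197.45101666]
264 137
```

View pics/c.png

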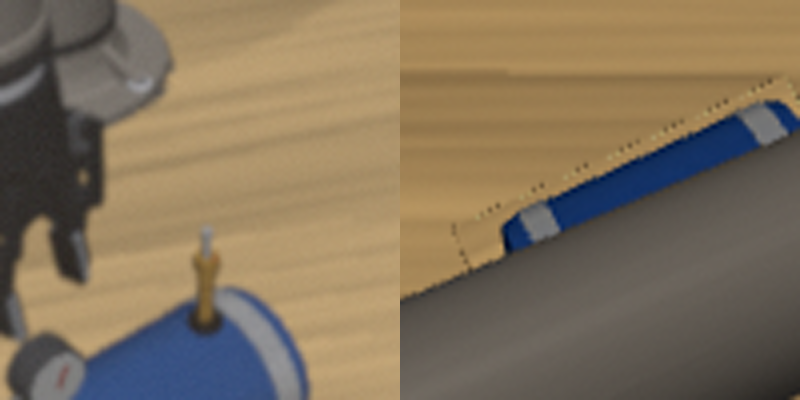

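The turn sense is opposite to what I assumed: +z turn lowers j7, so the wrist ran into its limit and the arm swung aside. It touched nothing. I'll back out carefully, lifting first.

Request:
play_rows --commands '[[[-0.2, 0, 0, -0.4, -0.5], [-0.2, 0, 0, -0.4, -0.5]]]'

```text
clock: 5.75
tcp_pos: [0.5166, -0.1193, 0.2455]
orientation: [-1.307, 2.779, 0.176]
contact_force: [1.3, 0.2, 0.4]
grip_width: 0.0512
gripper_force: 0.0
```

```bash
python3 - <<'E'
from h import *
from scipy.spatial.transform import Rotation as R
o=get_obs();print({k:np.round(o[k],4).tolist() for k in('clock','joints','tcp_pos','orientation','contact_force','grip_width')})
print(np.round(R.from_rotvec(o['orientation']).as_matrix(),3))
E
```

```text
{'clock': 5.75, 'joints': [-0.7745, 0.6742, 1.4511, 1.9221, -0.8087, 1.3253, -2.8752], 'tcp_pos': [0.5166, -0.1193, 0.2455], 'orientation': [-1.3068, 2.7791, 0.1757], 'contact_force': [1.3351, 0.2008, 0.4106], 'grip_width': 0.0512}
[[-0.637 -0.771  0.011]
 [-0.763  0.633  0.131]
 [-0.108  0.075 -0.991]]
```

Request:
play_rows --commands '[[[-0.2, 0, 0, -0.3, -0.6], [-0.2, 0, 0, -0.3, -0.6], [-0.2, 0, 0, -0.3, -0.6], [-0.2, 0, 0, -0.3, -0.6], [-0.2, 0, 0, -0.3, -0.6], [-0.2, 0, 0, -0.3, -0.6], [-0.2, 0, 0, -0.3, -0.6], [-0.2, 0, 0, -0.3, -0.6], [-0.2, 0, 0, -0.3, -0.6]]]'

```text
clock: 6.5
tcp_pos: [0.5165, -0.1277, 0.3075]
orientation: [-2.382, 1.854, 0.103]
contact_force: [0.8, 0.0, -0.4]
grip_width: 0.0511
gripper_force: 0.0
```

```bash
cat > s.py <<'E'
from h import *
from scipy.spatial.transform import Rotation as R
o=get_obs();print({k:np.round(o[k],4).tolist() for k in('clock','joints','tcp_pos','contact_force','grip_width')})
print(np.round(R.from_rotvec(o['orientation']).as_matrix(),3))
E
python3 s.py
```

```text
{'clock': 6.5, 'joints': [-0.7516, 0.3857, 1.266, 1.8427, -0.5229, 1.2734, -2.2125], 'tcp_pos': [0.5165, -0.1277, 0.3075], 'contact_force': [0.7562, 0.0488, -0.4493], 'grip_width': 0.0511}
[[ 0.246 -0.969  0.021]
 [-0.961 -0.241  0.137]
 [-0.128 -0.054 -0.99 ]]
```

Request:
play_rows --commands '[[[-0.2, 0, 0, 0, -0.9], [-0.2, 0, 0, 0, -0.9], [-0.2, 0, 0, 0, -0.9], [-0.2, 0, 0, 0, -0.9], [-0.2, 0, 0, 0, -0.9], [-0.2, 0, 0, 0, -0.9], [-0.2, 0, 0, 0, -0.9], [-0.2, 0, 0, 0, -0.9], [-0.2, 0, 0, 0, -0.9], [-0.2, 0, 0, 0, -0.9], [-0.2, 0, 0, 0, -0.9], [-0.2, 0, 0, 0, -0.9]]]'

```text
clock: 7.5
tcp_pos: [0.5163, -0.1276, 0.3067]
orientation: [-3.003, -0.137, -0.038]
contact_force: [-0.2, -0.0, 0.3]
grip_width: 0.0514
gripper_force: 0.0
```

```bash
cat >> s.py <<'E'
import sys
M=R.from_rotvec(o['orientation']).as_matrix()
for a in sys.argv[1:]:
    t=np.array(eval(a)); print('to',a,np.round((t-o['tcp_pos'])@M/.2,3))
E
python3 s.py "[.4,.25,.33]" "[.27,.42,.33]" "[0.05,.49,.33]"
```

```text
{'clock': 7.5, 'joints': [-0.5394, 0.2456, 0.9089, 1.8354, -0.3517, 1.2061, -0.9867], 'tcp_pos': [0.5163, -0.1276, 0.3067], 'contact_force': [-0.2051, -0.0132, 0.2633], 'grip_width': 0.0514}
[[ 0.996  0.092  0.019]
 [ 0.089 -0.987  0.136]
 [ 0.031 -0.134 -0.99 ]]
to [.4,.25,.33] [-0.407 -1.932  0.131]
to [.27,.42,.33] [-0.979 -2.831  0.234]
to [0.05,.49,.33] [-2.043 -3.278  0.261]
```

Request:
play_rows --commands '[[[-0.2, -0.2, -0.97, 0.0, 0], [-0.2, -0.2, -0.97, 0.0, 0], [-0.2, -0.2, -0.97, 0.0, 0], [-0.2, -0.2, -0.97, 0.0, 0], [-0.2, -0.2, -0.97, 0.0, 0], [-0.2, -0.2, -0.97, 0.0, 0]]]'

```text
clock: 8.0
tcp_pos: [0.4578, 0.0673, 0.332]
orientation: [-2.999, -0.142, -0.036]
contact_force: [0.2, 0.2, -0.1]
grip_width: 0.0512
gripper_force: 0.0
```

Request:
play_rows --commands '[[[-0.2, -0.2, -0.97, 0.05, 0], [-0.2, -0.2, -0.97, 0.05, 0], [-0.2, -0.2, -0.97, 0.05, 0], [-0.2, -0.2, -0.97, 0.05, 0], [-0.2, -0.2, -0.97, 0.05, 0], [-0.2, -0.2, -0.97, 0.05, 0]]]'

```text
clock: 8.5
tcp_pos: [0.4, 0.2569, 0.3465]
orientation: [-3.0, -0.142, -0.036]
contact_force: [-0.4, -0.7, -0.7]
grip_width: 0.0511
gripper_force: 0.0
```

Request:
play_rows --commands '[[[-0.2, -0.57, -0.9, 0.1, 0], [-0.2, -0.57, -0.9, 0.1, 0], [-0.2, -0.57, -0.9, 0.1, 0], [-0.2, -0.57, -0.9, 0.1, 0], [-0.2, -0.57, -0.9, 0.1, 0], [-0.2, -0.57, -0.9, 0.1, 0], [-0.2, -0.57, -0.9, 0.1, 0]]]'

```text
clock: 9.08
tcp_pos: [0.2715, 0.4232, 0.3468]
orientation: [-3.003, -0.137, -0.035]
contact_force: [0.9, -1.1, -0.3]
grip_width: 0.051
gripper_force: 0.0
```

```bash
python3 s.py  "[0.05,.49,.35]"
```

```text
{'clock': 9.0833, 'joints': [-1.3628, 0.01, 0.2741, 1.9026, -0.0568, 1.1007, -2.5462], 'tcp_pos': [0.2715, 0.4232, 0.3468], 'contact_force': [0.8811, -1.0806, -0.2932], 'grip_width': 0.051}
[[ 0.996  0.092  0.017]
 [ 0.089 -0.987  0.136]
 [ 0.03  -0.134 -0.991]]
to [0.05,.49,.35] [-1.072 -0.434  0.01 ]
```

Request:
play_rows --commands '[[[-0.2, 0, 0, 0, -0.15], [-0.2, 0, 0, 0, -0.23], [-0.2, -0.3, -0.12, 0, -0.4], [-0.2, -0.6, -0.25, 0, -0.6], [-0.2, -1.0, -0.43, 0, -0.6], [-0.2, -1.0, -0.43, 0, -0.6], [-0.2, -1.0, -0.43, 0, -0.6], [-0.2, -1.0, -0.43, 0, -0.6], [-0.2, -1.0, -0.43, 0, -0.6], [-0.2, -1.0, -0.43, 0, -0.6]]]'

```text
clock: 9.92
tcp_pos: [0.0683, 0.4886, 0.3524]
orientation: [-2.639, -1.487, -0.127]
contact_force: [0.7, 0.1, -0.4]
grip_width: 0.0511
gripper_force: 0.0
```

```bash
python3 s.py  "[0.02,.36,.35]"
```

```text
{'clock': 9.9167, 'joints': [-1.6025, -0.0077, 0.0312, 1.9072, 0.0214, 1.1056, -2.1242], 'tcp_pos': [0.0683, 0.4886, 0.3524], 'contact_force': [0.6841, 0.0601, -0.3969], 'grip_width': 0.0511}
[[ 0.517  0.856  0.019]
 [ 0.847 -0.514  0.136]
 [ 0.126 -0.054 -0.991]]
to [0.02,.36,.35] [-0.671  0.125 -0.08 ]
```

Request:
play_rows --commands '[[[-0.2, -0.67, 0.12, -0.08, 0], [-0.2, -0.67, 0.12, -0.08, 0], [-0.2, -0.67, 0.12, -0.08, 0], [-0.2, -0.67, 0.12, -0.08, 0], [-0.2, -0.67, 0.12, -0.08, 0], [-0.2, -0.67, 0.12, -0.08, 0]]]'

```text
clock: 10.42
tcp_pos: [0.0197, 0.3609, 0.3505]
orientation: [-2.637, -1.485, -0.127]
contact_force: [0.0, -1.0, -0.2]
grip_width: 0.0509
gripper_force: 0.0
```

```bash
python3 s.py  "[0.02,.3,.35]"
```

```text
{'clock': 10.4167, 'joints': [-1.6422, -0.2608, -0.0644, 2.1249, 0.0217, 1.1418, -2.2585], 'tcp_pos': [0.0197, 0.3609, 0.3505], 'contact_force': [0.0105, -0.9619, -0.1692], 'grip_width': 0.0509}
[[ 0.518  0.855  0.018]
 [ 0.846 -0.515  0.138]
 [ 0.128 -0.057 -0.99 ]]
to [0.02,.3,.35] [-0.257  0.158 -0.04 ]
```

Request:
play_rows --commands '[[[-0.2, -0.34, 0.2, -0.05, 0], [-0.2, -0.34, 0.2, -0.05, 0], [-0.2, -0.34, 0.2, -0.05, 0], [-0.2, -0.34, 0.2, -0.05, 0]]]'

```text
clock: 10.75
tcp_pos: [0.0262, 0.3111, 0.3373]
orientation: [-2.682, -1.461, -0.11]
contact_force: [2.1, -0.8, -0.4]
grip_width: 0.0511
gripper_force: 0.0
```

```bash
python3 s.py  "[0.02,.24,.35]"
```

```text
{'clock': 10.75, 'joints': [-1.3011, -0.3285, -0.3055, 2.1889, -0.0787, 1.1583, -2.1421], 'tcp_pos': [0.0262, 0.3111, 0.3373], 'contact_force': [2.1425, -0.7592, -0.4272], 'grip_width': 0.0511}
[[ 0.541  0.841  0.022]
 [ 0.834 -0.54   0.11 ]
 [ 0.104 -0.041 -0.994]]
to [0.02,.24,.35] [-0.307  0.163 -0.103]
```

Request:
play_rows --commands '[[[-0.2, -0.4, 0.2, -0.1, 0], [-0.2, -0.4, 0.2, -0.1, 0], [-0.2, -0.4, 0.2, -0.1, 0], [-0.2, -0.4, 0.2, -0.1, 0]]]'

```text
clock: 11.08
tcp_pos: [0.0081, 0.2844, 0.3127]
orientation: [-2.694, -1.515, -0.04]
contact_force: [-0.1, -0.5, 0.5]
grip_width: 0.0513
gripper_force: 0.0
```

```bash
python3 s.py  "[0.02,.2,.35]"
```

```text
{'clock': 11.0833, 'joints': [-1.3203, -0.3337, -0.3244, 2.2426, -0.1129, 1.1615, -2.1348], 'tcp_pos': [0.0081, 0.2844, 0.3127], 'contact_force': [-0.0863, -0.5124, 0.4973], 'grip_width': 0.0513}
[[ 0.519  0.855 -0.002]
 [ 0.853 -0.518  0.057]
 [ 0.047 -0.032 -0.998]]
to [0.02,.2,.35] [-0.32   0.264 -0.21 ]
```

Tilt is down to 0.057; one more pull of about the same size.

Request:
play_rows --commands '[[[-0.2, -0.35, 0.24, -0.15, 0], [-0.2, -0.35, 0.24, -0.15, 0], [-0.2, -0.35, 0.24, -0.15, 0], [-0.2, -0.35, 0.24, -0.15, 0]]]'

```text
clock: 11.42
tcp_pos: [-0.0024, 0.2513, 0.2898]
orientation: [-2.709, -1.577, 0.066]
contact_force: [-8.8, -1.8, 1.2]
grip_width: 0.0514
gripper_force: 0.0
```

```bash
python3 s.py  "[0.02,.2,.35]"  "[0.02,.4,.35]"
```

```text
{'clock': 11.4167, 'joints': [-1.3207, -0.3347, -0.3275, 2.295, -0.158, 1.1827, -2.0858], 'tcp_pos': [-0.0024, 0.2513, 0.2898], 'contact_force': [-8.8086, -1.8296, 1.1734], 'grip_width': 0.0514}
[[ 0.493  0.869 -0.039]
 [ 0.869 -0.494 -0.016]
 [-0.033 -0.026 -0.999]]
to [0.02,.2,.35] [-0.178  0.216 -0.301]
to [0.02,.4,.35] [ 0.692 -0.278 -0.317]
```

Request:
play_rows --commands '[[[-0.2, 0.69, -0.28, -0.32, 0], [-0.2, 0.69, -0.28, -0.32, 0], [-0.2, 0.69, -0.28, -0.32, 0], [-0.2, 0.69, -0.28, -0.32, 0], [-0.2, 0.69, -0.28, -0.32, 0], [-0.2, 0.69, -0.28, -0.32, 0], [-0.2, 0.69, -0.28, -0.32, 0]]]'

```text
clock: 12.0
tcp_pos: [0.0322, 0.3997, 0.3512]
orientation: [-2.717, -1.538, 0.09]
contact_force: [0.1, -0.1, -0.1]
grip_width: 0.051
gripper_force: 0.0
```

```bash
python3 s.py  "[0.17,.45,.32]"  "[0.3,.38,.3]" "[0.43,.25,.3]" "[0.5195,-.007,.28]"
```

```text
{'clock': 12.0, 'joints': [-1.3497, -0.0715, -0.2303, 1.9644, -0.0795, 1.2596, -2.0951], 'tcp_pos': [0.0322, 0.3997, 0.3512], 'contact_force': [0.1049, -0.0901, -0.0564], 'grip_width': 0.051}
[[ 0.513  0.856 -0.059]
 [ 0.857 -0.515 -0.012]
 [-0.041 -0.044 -0.998]]
to [0.17,.45,.32] [0.576 0.467 0.112]
to [0.3,.38,.3] [0.613 1.209 0.177]
to [0.43,.25,.3] [0.39  2.1   0.147]
to [0.5195,-.007,.28] [-0.478  3.149  0.236]
```

Request:
play_rows --commands '[[[-0.2, 0.55, 1.0, -0.15, 0], [-0.2, 0.55, 1.0, -0.15, 0], [-0.2, 0.55, 1.0, -0.15, 0], [-0.2, 0.55, 1.0, -0.15, 0], [-0.2, 0.55, 1.0, -0.15, 0], [-0.2, 0.55, 1.0, -0.15, 0], [-0.2, 0.55, 1.0, -0.15, 0]]]'

```text
clock: 12.58
tcp_pos: [0.2659, 0.3894, 0.3684]
orientation: [-2.722, -1.529, 0.086]
contact_force: [-0.5, -0.1, -0.1]
grip_width: 0.0513
gripper_force: 0.0
```

Request:
play_rows --commands '[[[-0.2, 0.2, 1.0, 0, 0], [-0.2, 0.2, 1.0, 0, 0], [-0.2, 0.2, 1.0, 0, 0], [-0.2, 0.2, 1.0, 0, 0], [-0.2, 0.2, 1.0, 0, 0], [-0.2, 0.2, 1.0, 0, 0], [-0.2, 0.2, 1.0, 0, 0]]]'

```text
clock: 13.17
tcp_pos: [0.4532, 0.3217, 0.3573]
orientation: [-2.717, -1.535, 0.09]
contact_force: [-0.6, -0.0, -0.1]
grip_width: 0.0513
gripper_force: 0.0
```

Request:
play_rows --commands '[[[-0.2, 0.2, 1.0, 0, 0], [-0.2, 0.2, 1.0, 0, 0], [-0.2, 0.2, 1.0, 0, 0], [-0.2, 0.2, 1.0, 0, 0], [-0.2, 0.2, 1.0, 0, 0], [-0.2, 0.2, 1.0, 0, 0], [-0.2, 0.2, 1.0, 0, 0]]]'

```text
clock: 13.75
tcp_pos: [0.6442, 0.2552, 0.3462]
orientation: [-2.714, -1.538, 0.091]
contact_force: [-0.4, 0.5, 0.2]
grip_width: 0.051
gripper_force: 0.0
```

```bash
python3 s.py  "[.85,.05,.40]" "[1.,.02,.4]"
```

```text
{'clock': 13.75, 'joints': [-0.6491, 0.483, 0.298, 1.3183, -0.1507, 1.4217, -0.8917], 'tcp_pos': [0.6442, 0.2552, 0.3462], 'contact_force': [-0.3906, 0.4764, 0.2399], 'grip_width': 0.051}
[[ 0.513  0.857 -0.061]
 [ 0.858 -0.514 -0.011]
 [-0.041 -0.047 -0.998]]
to [.85,.05,.40] [-0.364  1.396 -0.32 ]
to [1.,.02,.4] [-0.108  2.116 -0.364]
```

Request:
play_rows --commands '[[[-0.2, -0.2, 1.0, -0.3, 0], [-0.2, -0.2, 1.0, -0.3, 0], [-0.2, -0.2, 1.0, -0.3, 0], [-0.2, -0.2, 1.0, -0.3, 0], [-0.2, -0.2, 1.0, -0.3, 0], [-0.2, -0.2, 1.0, -0.3, 0], [-0.2, -0.2, 1.0, -0.3, 0]]]'

```text
clock: 14.33
tcp_pos: [0.7992, 0.1184, 0.3998]
orientation: [-2.715, -1.538, 0.088]
contact_force: [0.3, 0.9, -0.6]
grip_width: 0.0514
gripper_force: 0.0
```

```bash
python3 s.py  "[1.,.12,.4]" "[1.,.12,.5]"
```

```text
{'clock': 14.3333, 'joints': [-0.3594, 0.7243, 0.3353, 0.8175, -0.2169, 1.6867, -0.6562], 'tcp_pos': [0.7992, 0.1184, 0.3998], 'contact_force': [0.3007, 0.8812, -0.6084], 'grip_width': 0.0514}
[[ 0.513  0.856 -0.059]
 [ 0.858 -0.514 -0.01 ]
 [-0.039 -0.045 -0.998]]
to [1.,.12,.4] [ 0.521  0.856 -0.061]
to [1.,.12,.5] [ 0.502  0.833 -0.56 ]
```

Request:
play_rows --commands '[[[-0.2, 0.35, 0.58, -0.05, 0], [-0.2, 0.35, 0.58, -0.05, 0], [-0.2, 0.35, 0.58, -0.05, 0], [-0.2, 0.35, 0.58, -0.05, 0], [-0.2, 0.35, 0.58, -0.05, 0]]]'

```text
clock: 14.75
tcp_pos: [0.8985, 0.1207, 0.3805]
orientation: [-2.709, -1.544, 0.049]
contact_force: [-0.6, -0.6, 0.1]
grip_width: 0.0517
gripper_force: 0.0
```

```bash
python3 s.py  "[1.,.12,.4]"
```

```text
{'clock': 14.75, 'joints': [-0.2697, 1.0678, 0.6767, 0.2475, -0.6217, 1.9137, -0.6456], 'tcp_pos': [0.8985, 0.1207, 0.3805], 'contact_force': [-0.5955, -0.6475, 0.0867], 'grip_width': 0.0517}
[[ 0.509  0.86  -0.039]
 [ 0.861 -0.509  0.004]
 [-0.016 -0.036 -0.999]]
to [1.,.12,.4] [ 0.254  0.435 -0.117]
```

Request:
play_rows --commands '[[[-0.2, 0.22, 0.36, -0.12, 0], [-0.2, 0.22, 0.36, -0.12, 0], [-0.2, 0.22, 0.36, -0.12, 0]]]'

```text
clock: 15.0
tcp_pos: [0.9134, 0.1125, 0.3799]
orientation: [-2.731, -1.549, -0.002]
contact_force: [0.5, -0.3, 0.5]
grip_width: 0.0511
gripper_force: 0.0
```

```bash
python3 s.py  "[.75,.1,.4]"
```

```text
{'clock': 15.0, 'joints': [-0.2843, 1.1247, 1.193, 0.2448, -1.1018, 1.9149, -0.582], 'tcp_pos': [0.9134, 0.1125, 0.3799], 'contact_force': [0.5037, -0.3367, 0.5381], 'grip_width': 0.0511}
[[ 0.513  0.858  0.   ]
 [ 0.858 -0.513  0.002]
 [ 0.002 -0.001 -1.   ]]
to [.75,.1,.4] [-0.472 -0.669 -0.101]
```

Tilt is now zero, so I'll return over the valve.

Request:
play_rows --commands '[[[-0.2, -0.48, -0.66, -0.1, 0], [-0.2, -0.48, -0.66, -0.1, 0], [-0.2, -0.48, -0.66, -0.1, 0], [-0.2, -0.48, -0.66, -0.1, 0], [-0.2, -0.48, -0.66, -0.1, 0], [-0.2, -0.48, -0.66, -0.1, 0], [-0.2, -0.48, -0.66, -0.1, 0], [-0.2, -0.48, -0.66, -0.1, 0]]]'

```text
clock: 15.67
tcp_pos: [0.7507, 0.0982, 0.3991]
orientation: [-2.729, -1.551, -0.002]
contact_force: [1.2, 0.7, 0.8]
grip_width: 0.0511
gripper_force: 0.0
```

```bash
python3 s.py  "[.5195,-.007,.26]"
```

```text
{'clock': 15.6667, 'joints': [-0.7726, 0.873, 1.3729, 1.123, -0.8645, 1.7152, -0.2062], 'tcp_pos': [0.7507, 0.0982, 0.3991], 'contact_force': [1.2305, 0.7074, 0.8409], 'grip_width': 0.0511}
[[ 0.512  0.859 -0.001]
 [ 0.859 -0.512  0.003]
 [ 0.002 -0.002 -1.   ]]
to [.5195,-.007,.26] [-1.045 -0.723  0.695]
```

Request:
play_rows --commands '[[[-0.2, -0.2, -0.15, 0.1, 0], [-0.2, -0.35, -0.25, 0.2, 0], [-0.2, -0.5, -0.36, 0.3, 0], [-0.2, -0.5, -0.36, 0.3, 0], [-0.2, -0.5, -0.36, 0.3, 0]]]'

```text
clock: 16.08
tcp_pos: [0.6362, 0.0455, 0.3373]
orientation: [-2.733, -1.543, 0.005]
contact_force: [0.4, -0.0, 0.0]
grip_width: 0.0513
gripper_force: 0.0
```

```bash
python3 s.py  "[.5195,-.007,.26]"
```

```text
{'clock': 16.0833, 'joints': [-0.9748, 0.7307, 1.4138, 1.5641, -0.7232, 1.4752, -0.0687], 'tcp_pos': [0.6362, 0.0455, 0.3373], 'contact_force': [0.4343, -0.0233, 0.0128], 'grip_width': 0.0513}
[[ 0.517  0.856 -0.004]
 [ 0.856 -0.517  0.001]
 [-0.001 -0.004 -1.   ]]
to [.5195,-.007,.26] [-0.526 -0.362  0.389]
```

Request:
play_rows --commands '[[[-0.2, -0.15, -0.1, 0.1, -0.1], [-0.2, -0.3, -0.2, 0.2, -0.15], [-0.2, -0.45, -0.3, 0.25, -0.2], [-0.2, -0.53, -0.36, 0.3, -0.2], [-0.2, -0.53, -0.36, 0.3, -0.2], [-0.2, -0.53, -0.36, 0.3, -0.2]]]'

```text
clock: 16.58
tcp_pos: [0.5237, -0.0072, 0.2801]
orientation: [2.457, 1.956, 0.002]
contact_force: [0.7, 0.3, 0.6]
grip_width: 0.0511
gripper_force: 0.0
```

```bash
cat > c.py <<'E'
from h import *
import sys
exec(open('s.py').read().split('import sys')[0])
out=[]
for n in('scene','top'):
    f=viewer.grab_frame(n);v=proj(f,[.5195,-.007,.2]);print(n,'tcp',proj(f,o['tcp_pos']),'v',v)
    x,y=int(v[0])-50,int(v[1])-60; print('crop',x,y)
    out.append(cv2.resize(f['pixels'][y:y+100,x:x+100,::-1],(400,400),interpolation=2))
cv2.imwrite(sys.argv[1],np.hstack(out))
E
python3 c.py pics/d.png
```

```text
{'clock': 16.5833, 'joints': [-1.1302, 0.5103, 1.4264, 1.9083, -0.544, 1.2062, 0.2611], 'tcp_pos': [0.5237, -0.0072, 0.2801], 'contact_force': [0.6648, 0.3024, 0.6198], 'grip_width': 0.0511}
[[ 0.224  0.975  0.002]
 [ 0.975 -0.224 -0.   ]
 [ 0.     0.002 -1.   ]]
scene tcp [318.7730525  162.15489001] v [317.75085409 188.28518034]
crop 267 128
top tcp [315.95425111 190.02921132] v [314.86853401 197.45101666]
crop 264 137
```

View pics/d.png

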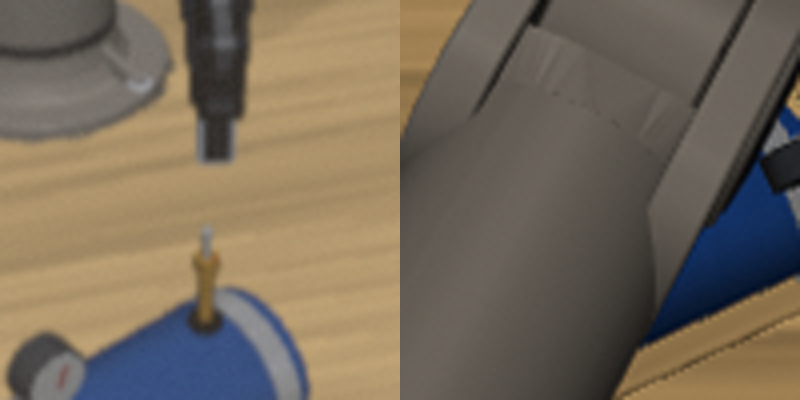

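The scene view shows the gripper above the valve, with the tip at about (318.7,185.5) and the nut at about (318.3,193). The arm hides the valve in the top view. I'll refine the axis with colour centroids from the first pictures.

```bash
python3 - <<'E'
from h import *
s,t=viewer.grab_frame('scene'),viewer.grab_frame('top')
for n,(x0,x1,y0,y1) in dict(scene=(311,327,183,209),top=(306,325,189,206)).items():
    im=cv2.imread(f'pics/{n}0.png').astype(int)[y0:y1,x0:x1]
    b,g,rr=im[...,0],im[...,1],im[...,2]
    m=(rr-b>25)&(rr>60) if n=='top' else (rr-b>55)
    for i in range(y1-y0):
        xs=np.nonzero(m[i])[0]; print(n,y0+i,(x0+xs).tolist(), (rr-b)[i].tolist())
E
```

```text
scene 183 [311, 312, 313, 314, 315, 316, 317, 318, 319, 320, 321, 322, 323, 324, 325, 326] [62, 63, 62, 60, 61, 62, 58, 56, 57, 58, 60, 59, 60, 60, 61, 61]
scene 184 [311, 312, 313, 314, 315, 316, 320, 321, 322, 323, 324, 325, 326] [61, 60, 60, 58, 61, 57, 46, 36, 38, 56, 62, 60, 61, 61, 61, 61]
scene 185 [311, 312, 313, 314, 315, 321, 322, 323, 324, 325, 326] [59, 60, 61, 60, 60, 54, 33, 13, 18, 46, 61, 62, 61, 63, 62, 62]
scene 186 [311, 312, 313, 314, 315, 321, 322, 323, 324, 325, 326] [60, 59, 64, 59, 61, 52, 29, 4, 11, 42, 63, 64, 63, 63, 67, 66]
scene 187 [311, 312, 313, 314, 315, 316, 321, 322, 323, 324, 325, 326] [62, 63, 61, 62, 62, 57, 30, 7, 19, 53, 67, 67, 66, 68, 68, 68]
scene 188 [311, 312, 313, 314, 315, 316, 320, 321, 322, 323, 324, 325, 326] [63, 62, 62, 65, 65, 60, 38, 10, 28, 61, 69, 70, 70, 69, 70, 71]
scene 189 [311, 312, 313, 314, 315, 316, 320, 321, 322, 323, 324, 325, 326] [64, 67, 67, 68, 69, 66, 42, 12, 30, 66, 71, 69, 69, 69, 69, 68]
scene 190 [311, 312, 313, 314, 315, 316, 320, 321, 322, 323, 324, 325, 326] [68, 69, 70, 70, 71, 70, 45, 10, 31, 67, 74, 69, 
[... 3364 characters left out ...]
, -75, -72, -42, 19, 68, 90, 81, 37, 58, 91, 78, -29, -79, -76, -74, -73, -72]
top 200 [313, 314, 315, 316, 317, 318] [-3, -67, -77, -71, -10, 9, 44, 82, 87, 87, 88, 83, 62, -21, -81, -76, -77, -73, -75]
top 201 [313, 314, 315, 316, 317] [-3, -34, -79, -72, -14, 2, 12, 50, 80, 78, 79, 58, 8, -19, -75, -76, -75, -75, -74]
top 202 [] [-1, -4, -69, -73, -29, 3, 0, 19, 38, 23, 32, 5, -1, -14, -63, -76, -76, -75, -75]
top 203 [] [-2, -3, -34, -76, -41, 2, 1, -1, 5, 9, 3, 0, -3, -36, -77, -74, -75, -75, -73]
top 204 [] [-3, 0, -4, -70, -75, -22, 5, 2, 0, 1, 1, 4, -21, -64, -75, -74, -73, -73, -72]
top 205 [] [-2, -1, -4, -34, -80, -56, -26, -15, -2, -9, -11, -33, -50, -77, -72, -73, -73, -72, -71]
```

```bash
python3 - <<'E'
from h import *
from scipy.optimize import least_squares
s,t=viewer.grab_frame('scene'),viewer.grab_frame('top')
ob=[(s,.209,318.2,184.8),(s,.187,318.3,192.2),(s,.16,318.1,200),(t,.209,315.2,197.),(t,.187,315.1,198.3)]
for sel in(ob,ob[:3],ob[3:]):
    f=lambda p:np.concatenate([proj(c,[p[0],p[1],z])-[u,v] for c,z,u,v in sel])
    q=least_squares(f,[.52,0]);print(q.x,np.round(q.fun,1))
E
python3 s.py "[.52,-.0065,.23]"
```

```text
[ 0.5189374  -0.00638513] [-0.2  0.4 -0.5  0.1 -0.4  0.7 -0.5  0.1 -0.6  0.2]
[ 0.51781293 -0.00508037] [ 0.2  0.  -0.1 -0.3 -0.1  0.3]
[ 0.51930473 -0.00767271] [ 0.1 -0.  -0.1  0. ]
{'clock': 16.8833, 'joints': [-1.1306, 0.5127, 1.4273, 1.9093, -0.5427, 1.2058, 0.2618], 'tcp_pos': [0.5231, -0.0078, 0.2795], 'contact_force': [0.0481, -0.7425, 0.1021], 'grip_width': 0.0512}
[[ 0.224  0.975 -0.   ]
 [ 0.975 -0.224 -0.004]
 [-0.003  0.001 -1.   ]]
to [.52,-.0065,.23] [ 0.004 -0.017  0.247]
```

Request:
play_rows --commands '[[[-0.2, 0, -0.021, 0.0, 0], [-0.2, 0, -0.021, 0.2, 0], [-0.2, 0, -0.021, 0.4, 0], [-0.2, 0, -0.021, 0.57, 0], [-0.2, 0, -0.021, 0.57, 0], [-0.2, 0, -0.021, 0.57, 0]]]'

```text
clock: 17.38
tcp_pos: [0.5167, -0.0077, 0.1648]
orientation: [-2.459, -1.955, 0.008]
contact_force: [0.9, -0.3, 0.6]
grip_width: 0.0514
gripper_force: 0.0
```

```bash
python3 s.py "[.519,-.0064,.165]"
```

```text
{'clock': 17.3833, 'joints': [-0.988, 0.5982, 1.218, 2.0433, -0.6793, 0.9907, 0.3549], 'tcp_pos': [0.5167, -0.0077, 0.1648], 'contact_force': [0.8749, -0.3443, 0.5765], 'grip_width': 0.0514}
[[ 0.225  0.974 -0.004]
 [ 0.974 -0.225 -0.003]
 [-0.004 -0.003 -1.   ]]
to [.519,-.0064,.165] [ 0.009  0.01  -0.001]
```

Request:
play_rows --commands '[[[-0.2, 0.009, 0.01, 0, 0], [0.3, 0.009, 0.01, 0, 0], [1, 0.009, 0.01, 0, 0], [1, 0.009, 0.01, 0, 0], [1, 0.009, 0.01, 0, 0], [1, 0.009, 0.01, 0, 0], [1, 0.009, 0.01, 0, 0], [1, 0.009, 0.01, 0, 0], [1, 0.009, 0.01, 0, 0], [1, 0.009, 0.01, 0, 0]]]' --grip_force 25

```text
clock: 18.22
tcp_pos: [0.5201, -0.0061, 0.1651]
orientation: [2.457, 1.956, -0.003]
contact_force: [0.2, 1.5, 1.8]
grip_width: 0.0145
gripper_force: 24.3
```

```bash
python3 c.py pics/e.png; python3 s.py "[.519,-.0064,.165]"
```

```text
{'clock': 18.2167, 'joints': [-0.9864, 0.6008, 1.2152, 2.0378, -0.683, 0.9915, 0.3542], 'tcp_pos': [0.5201, -0.0061, 0.1651], 'contact_force': [0.203, 1.4597, 1.8173], 'grip_width': 0.0145}
[[ 0.225  0.974 -0.001]
 [ 0.974 -0.225 -0.002]
 [-0.002 -0.    -1.   ]]
scene tcp [317.94725162 199.36845749] v [317.75085409 188.28518034]
crop 267 128
top tcp [314.08001935 199.27867254] v [314.86853401 197.45101666]
crop 264 137
{'clock': 18.3167, 'joints': [-0.9863, 0.6008, 1.2151, 2.0378, -0.683, 0.9914, 0.3542], 'tcp_pos': [0.52, -0.0061, 0.1651], 'contact_force': [1.6961, 0.5728, 1.822], 'grip_width': 0.0145}
[[ 0.225  0.974 -0.001]
 [ 0.974 -0.225 -0.002]
 [-0.002 -0.    -1.   ]]
to [.519,-.0064,.165] [-0.003 -0.005  0.   ]
```

View pics/e.png

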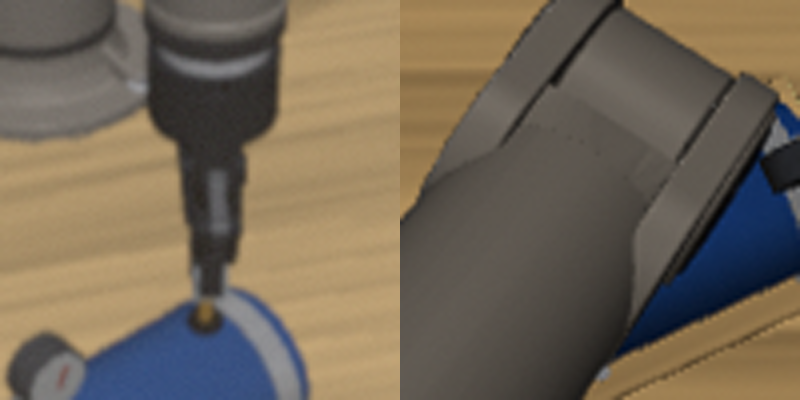

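The force on the tool is about 1.5 N, so the grip is on the nut and well centred. In the picture the pads are round the nut at crop (210,275). Unscrewing now.

Request:
play_rows --commands '[[[1, 0, 0, 0, 0], [1, 0, 0, 0, 0], [1, 0, 0, -0.003, -0.08], [1, 0, 0, -0.005, -0.16], [1, 0, 0, -0.008, -0.24], [1, 0, 0, -0.01, -0.32], [1, 0, 0, -0.013, -0.4], [1, 0, 0, -0.015, -0.48], [1, 0, 0, -0.018, -0.56], [1, 0, 0, -0.02, -0.64], [1, 0, 0, -0.022, -0.7], [1, 0, 0, -0.022, -0.7]]]' --grip_force 50

```text
clock: 19.32
tcp_pos: [0.519, -0.0064, 0.1694]
orientation: [-1.069, -2.952, 0.003]
contact_force: [-1.5, -0.2, 2.5]
grip_width: 0.0136
gripper_force: 48.8
```

```bash
python3 s.py "[.519,-.0064,.169]"; python3 -c "
from h import *;print(get_obs()['moment'],get_obs()['gripper_force'])"
```

```text
{'clock': 19.3167, 'joints': [-0.8342, 0.4245, 0.9297, 2.0288, -0.4336, 0.8991, 1.2076], 'tcp_pos': [0.519, -0.0064, 0.1694], 'contact_force': [-1.5163, -0.193, 2.4979], 'grip_width': 0.0136}
[[-0.768  0.64  -0.002]
 [ 0.64   0.768 -0.001]
 [ 0.001 -0.002 -1.   ]]
to [.519,-.0064,.169] [-0.    -0.     0.002]
[-0.06884763  0.34131531 -0.11315364] 48.750863671302795
```

Request:
play_rows --commands '[[[1, 0, 0, -0.003, -0.08], [1, 0, 0, -0.005, -0.16], [1, 0, 0, -0.008, -0.24], [1, 0, 0, -0.01, -0.32], [1, 0, 0, -0.013, -0.4], [1, 0, 0, -0.015, -0.48], [1, 0, 0, -0.018, -0.56], [1, 0, 0, -0.02, -0.64], [1, 0, 0, -0.023, -0.72], [1, 0, 0, -0.025, -0.8], [1, 0, 0, -0.028, -0.88], [1, 0, 0, -0.028, -0.88]]]'

```text
clock: 20.32
tcp_pos: [0.5192, -0.0072, 0.1747]
orientation: [1.053, -2.956, 0.003]
contact_force: [-1.3, -2.7, 0.9]
grip_width: 0.0134
gripper_force: 48.8
```

```bash
python3 s.py "[.519,-.0064,.175]"; python3 -c "
from h import *;print(get_obs()['moment'],get_obs()['gripper_force'])"
```

```text
{'clock': 20.3167, 'joints': [-0.5848, 0.324, 0.5831, 2.0108, -0.2273, 0.8731, 2.3775], 'tcp_pos': [0.5192, -0.0072, 0.1747], 'contact_force': [-1.3408, -2.7263, 0.9346], 'grip_width': 0.0134}
[[-0.775 -0.632 -0.003]
 [-0.632  0.775 -0.003]
 [ 0.004 -0.    -1.   ]]
to [.519,-.0064,.175] [-0.002  0.004 -0.001]
[-0.59260674  0.31015773 -0.04336037] 48.759366273880005
```

Request:
play_rows --commands '[[[0, 0, 0, 0, 0], [0, 0, 0, 0, 0], [0, 0, 0, 0, 0], [0, 0, 0, 0, 0.08], [0, 0, 0, 0, 0.16], [0, 0, 0, 0, 0.24], [0, 0, 0, 0, 0.32], [0, 0, 0, 0, 0.4], [0, 0, 0, 0, 0.48], [0, 0, 0, 0, 0.56], [0, 0, 0, 0, 0.64], [0, 0, 0, 0, 0.64]]]'

```text
clock: 21.32
tcp_pos: [0.5198, -0.0054, 0.1748]
orientation: [-0.51, -3.099, 0.004]
contact_force: [0.2, 0.4, -0.3]
grip_width: 0.0427
gripper_force: 0.0
```

Request:
play_rows --commands '[[[0, 0, 0, 0, 0.08], [0, 0, 0, 0, 0.16], [0, 0, 0, 0, 0.24], [0, 0, 0, 0, 0.32], [0, 0, 0, 0, 0.4], [0, 0, 0, 0, 0.48], [0, 0, 0, 0, 0.55], [0, 0, 0, 0, 0.55]]]'

```text
clock: 21.98
tcp_pos: [0.5198, -0.0056, 0.1747]
orientation: [1.755, 2.605, -0.005]
contact_force: [0.3, -0.5, -0.6]
grip_width: 0.0429
gripper_force: 0.0
```

```bash
python3 s.py "[.519,-.0064,.175]"
```

```text
{'clock': 21.9833, 'joints': [-0.917, 0.4744, 1.0589, 2.0262, -0.513, 0.9375, 0.7979], 'tcp_pos': [0.5198, -0.0056, 0.1747], 'contact_force': [0.2935, -0.5459, -0.6009], 'grip_width': 0.0429}
[[-0.375  0.927 -0.002]
 [ 0.927  0.375 -0.003]
 [-0.002 -0.003 -1.   ]]
to [.519,-.0064,.175] [-0.002 -0.005 -0.002]
```

Request:
play_rows --commands '[[[1, -0.002, -0.005, 0, 0], [1, -0.002, -0.005, 0, 0], [1, -0.002, -0.005, 0, 0], [1, -0.002, -0.005, 0, 0], [1, -0.002, -0.005, 0, 0], [1, -0.002, -0.005, -0.003, -0.08], [1, -0.002, -0.005, -0.005, -0.16], [1, -0.002, -0.005, -0.008, -0.24], [1, -0.002, -0.005, -0.01, -0.32], [1, -0.002, -0.005, -0.013, -0.4], [1, -0.002, -0.005, -0.015, -0.48], [1, -0.002, -0.005, -0.015, -0.48]]]'

```text
clock: 22.98
tcp_pos: [0.5188, -0.0071, 0.1782]
orientation: [-0.664, -3.07, 0.002]
contact_force: [-0.5, -0.6, -0.2]
grip_width: 0.0135
gripper_force: 48.7
```

```bash
python3 s.py "[.519,-.0064,.178]"; python3 -c "
from h import *;print(get_obs()['moment'],get_obs()['gripper_force'])"
```

```text
{'clock': 22.9833, 'joints': [-0.7867, 0.3791, 0.8544, 2.0199, -0.3626, 0.9, 1.4076], 'tcp_pos': [0.5188, -0.0071, 0.1782], 'contact_force': [-0.5287, -0.6419, -0.231], 'grip_width': 0.0135}
[[-0.911  0.413 -0.001]
 [ 0.413  0.911 -0.001]
 [ 0.001 -0.002 -1.   ]]
to [.519,-.0064,.178] [0.001 0.004 0.001]
[-0.13091366  0.07792274 -0.06366834] 48.73041808605194
```

Request:
play_rows --commands '[[[1, 0, 0, -0.003, -0.06], [1, 0, 0, -0.005, -0.12], [1, 0, 0, -0.007, -0.18], [1, 0, 0, -0.008, -0.24], [1, 0, 0, -0.01, -0.3], [1, 0, 0, -0.012, -0.36], [1, 0, 0, -0.014, -0.42], [1, 0, 0, -0.015, -0.46], [1, 0, 0, -0.015, -0.46]]]'

```text
clock: 23.73
tcp_pos: [0.5182, -0.0071, 0.18]
orientation: [0.454, -3.105, 0.003]
contact_force: [2.3, 0.7, -9.2]
grip_width: 0.0137
gripper_force: 48.8
```

```bash
python3 s.py "[.519,-.0064,.181]"; python3 -c "
from h import *;print(get_obs()['moment'],get_obs()['gripper_force'])"
```

```text
{'clock': 23.7333, 'joints': [-0.6577, 0.3302, 0.6752, 2.0117, -0.2611, 0.8883, 2.0195], 'tcp_pos': [0.5182, -0.0071, 0.18], 'contact_force': [2.3229, 0.6803, -9.2152], 'grip_width': 0.0137}
[[-0.958 -0.287 -0.003]
 [-0.287  0.958 -0.002]
 [ 0.003 -0.002 -1.   ]]
to [.519,-.0064,.181] [-0.005  0.002 -0.005]
[-0.13568799 -0.46470181 -0.00078383] 48.838069438934326
```

Request:
play_rows --commands '[[[1, 0, 0, 0.003, -0.05], [1, 0, 0, 0.003, -0.1], [1, 0, 0, 0.003, -0.15], [1, 0, 0, 0.003, -0.2], [1, 0, 0, 0.003, -0.2]]]'

```text
clock: 24.15
tcp_pos: [0.5188, -0.0071, 0.1798]
orientation: [0.934, -2.997, 0.003]
contact_force: [2.3, -0.5, -10.2]
grip_width: 0.0136
gripper_force: 48.9
```

```bash
python3 s.py "[.519,-.0064,.181]"; python3 -c "
from h import *;print(get_obs()['moment'],get_obs()['gripper_force'])"
```

```text
{'clock': 24.15, 'joints': [-0.6011, 0.3179, 0.6018, 2.0084, -0.2279, 0.8832, 2.2987], 'tcp_pos': [0.5188, -0.0071, 0.1798], 'contact_force': [2.3233, -0.4762, -10.1661], 'grip_width': 0.0136}
[[-0.823 -0.568 -0.002]
 [-0.568  0.823 -0.002]
 [ 0.003 -0.001 -1.   ]]
to [.519,-.0064,.181] [-0.003  0.002 -0.006]
[-0.23614461 -0.57775839  0.06888698] 48.911683559417725
```

Request:
play_rows --commands '[[[0, 0, 0, 0.003, 0], [0, 0, 0, 0.003, 0], [0, 0, 0, 0.003, 0], [0, 0, 0, 0.003, 0], [0, 0, 0, -0.15, 0], [0, 0, 0, -0.3, 0], [0, 0, 0, -0.4, 0], [0.6, 0, 0, -0.4, 0], [1, 0, 0, -0.4, 0], [1, 0, 0, -0.4, 0]]]'

```text
clock: 24.98
tcp_pos: [0.5187, -0.0064, 0.2599]
orientation: [0.936, -2.996, 0.002]
contact_force: [-0.1, -0.2, -1.1]
grip_width: 0.0067
gripper_force: 0.0
```

```bash
python3 s.py "[.519,-.0064,.215]"; python3 - <<'E'
from h import *
f=viewer.grab_frame('scene')
for z in(.133,.177,.187,.193,.203,.209):print(z,proj(f,[.519,-.0064,z]).round(1))
a=f['pixels'][160:220,290:350,::-1];b=cv2.imread('pics/scene0.png')[160:220,290:350]
cv2.imwrite('pics/f.png',np.hstack([cv2.resize(i,(400,400),interpolation=2) for i in(b,a)]))
E
```

```text
{'clock': 24.9833, 'joints': [-0.6542, 0.2108, 0.6398, 1.9233, -0.1422, 1.0548, 2.2221], 'tcp_pos': [0.5187, -0.0064, 0.2599], 'contact_force': [-0.0526, -0.1639, -1.0975], 'grip_width': 0.0067}
[[-0.822 -0.569 -0.002]
 [-0.569  0.822 -0.002]
 [ 0.003 -0.    -1.   ]]
to [.519,-.0064,.215] [-0.002 -0.001  0.224]
0.133 [317.5 208.9]
0.177 [317.8 195.4]
0.187 [317.8 192.3]
0.193 [317.9 190.4]
0.203 [317.9 187.1]
0.209 [318.  185.2]
```

View pics/f.png

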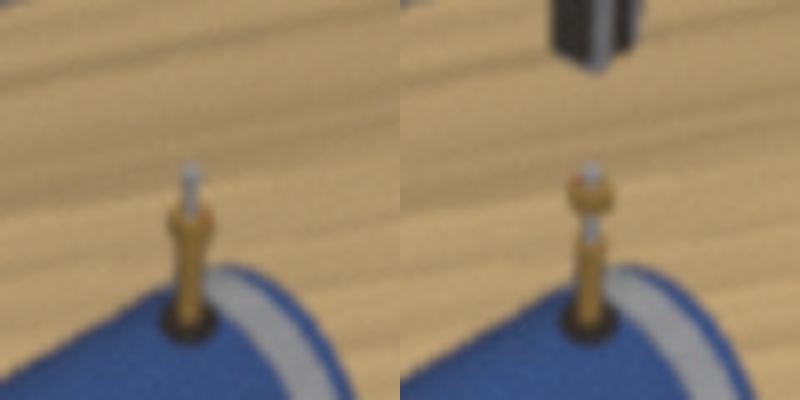

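The picture confirms it: the nut's top is about 6 mm below the tip, and a gap shows under the nut. Next, closed fingers down to just above the tip.

Request:
play_rows --commands '[[[1, 0, 0, 0.06, 0], [1, 0, 0, 0.12, 0], [1, 0, 0, 0.18, 0], [1, 0, 0, 0.22, 0], [1, 0, 0, 0.232, 0], [1, 0, 0, 0.232, 0], [1, 0, 0, 0.232, 0]]]' --grip_force 20

```text
clock: 25.62
tcp_pos: [0.5192, -0.0068, 0.214]
orientation: [0.936, -2.997, 0.003]
contact_force: [-0.2, -0.6, -0.4]
grip_width: 0.0001
gripper_force: 0.0
```

Request:
play_rows --commands '[[[1, 0, 0, 0.005, 0], [1, 0, 0, 0.01, 0], [1, 0, 0, 0.015, 0], [1, 0, 0, 0.02, 0], [1, 0, 0, 0.02, 0], [1, 0, 0, 0.02, 0]]]'

```text
clock: 26.12
tcp_pos: [0.5191, -0.0067, 0.21]
orientation: [0.937, -2.997, 0.002]
contact_force: [-0.1, -0.8, 0.4]
grip_width: -0.0001
gripper_force: 0.0
```

Request:
play_rows --commands '[[[1, 0, 0, 0.002, 0], [1, 0, 0, 0.004, 0], [1, 0, 0, 0.006, 0], [1, 0, 0, 0.008, 0], [1, 0, 0, 0.01, 0], [1, 0, 0, 0.01, 0]]]'

```text
clock: 26.62
tcp_pos: [0.5192, -0.0068, 0.2081]
orientation: [0.937, -2.997, 0.002]
contact_force: [0.0, 0.5, 1.0]
grip_width: -0.0003
gripper_force: 0.8
```

Request:
play_rows --commands '[[[1, 0, 0, 0.0015, 0], [1, 0, 0, 0.003, 0], [1, 0, 0, 0.005, 0], [1, 0, 0, 0.005, 0]]]'

```text
clock: 26.95
tcp_pos: [0.5192, -0.0067, 0.207]
orientation: [0.937, -2.997, 0.002]
contact_force: [-0.3, -0.5, 2.1]
grip_width: -0.0
gripper_force: 1.0
```

Request:
play_rows --commands '[[[1, 0, 0, 0.0015, 0], [1, 0, 0, 0.003, 0], [1, 0, 0, 0.005, 0], [1, 0, 0, 0.005, 0]]]'

```text
clock: 27.28
tcp_pos: [0.5191, -0.0068, 0.206]
orientation: [0.937, -2.997, 0.002]
contact_force: [-0.4, -0.7, 2.3]
grip_width: -0.0003
gripper_force: 1.1
```

```bash
cat > q.py <<'E'
from h import *
o=get_obs();print(o['clock'],np.round(o['contact_force'],2),np.round(o['tcp_pos'],4))
E
python3 q.py
```

```text
27.2833 [-0.35 -0.68  2.29] [ 0.5191 -0.0068  0.206 ]
```

Request:
play_rows --commands '[[[1, 0, 0, 0.0015, 0], [1, 0, 0, 0.003, 0], [1, 0, 0, 0.005, 0], [1, 0, 0, 0.005, 0]]]'

```text
clock: 27.62
tcp_pos: [0.5191, -0.0068, 0.205]
orientation: [0.937, -2.997, 0.002]
contact_force: [-0.5, -0.6, 1.3]
grip_width: -0.0
gripper_force: 1.2
```

Request:
play_rows --commands '[[[1, 0, 0, 0.0015, 0], [1, 0, 0, 0.003, 0], [1, 0, 0, 0.005, 0], [1, 0, 0, 0.005, 0]]]'

```text
clock: 27.95
tcp_pos: [0.5191, -0.0068, 0.204]
orientation: [0.937, -2.997, 0.002]
contact_force: [0.4, 1.2, 2.8]
grip_width: -0.0001
gripper_force: 1.4
```

Request:
play_rows --commands '[[[1, 0, 0, 0.0015, 0], [1, 0, 0, 0.003, 0], [1, 0, 0, 0.005, 0], [1, 0, 0, 0.005, 0]]]'

```text
clock: 28.28
tcp_pos: [0.5191, -0.0068, 0.203]
orientation: [0.937, -2.997, 0.002]
contact_force: [-0.3, 0.5, 3.7]
grip_width: 0.0004
gripper_force: 1.7
```

Request:
play_rows --commands '[[[1, 0, 0, 0.0015, 0], [1, 0, 0, 0.003, 0], [1, 0, 0, 0.005, 0], [1, 0, 0, 0.005, 0]]]'

```text
clock: 28.62
tcp_pos: [0.5196, -0.0068, 0.2025]
orientation: [0.937, -2.998, 0.003]
contact_force: [-0.2, 0.3, 7.8]
grip_width: 0.0
gripper_force: 3.7
```

Request:
play_rows --commands '[[[1, 0, 0, 0.001, 0], [1, 0, 0, 0.0022, 0], [1, 0, 0, 0.0022, 0], [1, 0, 0, 0.0022, 0], [1, 0, 0, 0.0022, 0]]]'

```text
clock: 29.03
tcp_pos: [0.5198, -0.0068, 0.2023]
orientation: [0.937, -2.998, 0.003]
contact_force: [-1.3, 0.4, 8.9]
grip_width: 0.0001
gripper_force: 4.4
```

```bash
for i in 1 2; do python3 - <<'E'
from h import *
viewer.grab_frame('scene');o=get_obs();print(o['clock'],np.round(o['contact_force'],2),np.round(o['tcp_pos'],4))
viewer.grab_frame('scene');o=get_obs();print(o['clock'],np.round(o['contact_force'],2),o['gripper_force'])
E
done
```

```text
29.0833 [-0.79  0.58  8.37] [ 0.5198 -0.0068  0.2024]
29.1333 [-0.45  0.71  7.83] 4.404129646718502
29.1833 [-0.87 -0.26  8.6 ] [ 0.5198 -0.0068  0.2023]
29.2333 [-0.66  0.32  8.97] 4.403748773038387
```

Request:
play_rows --commands '[[[1, 0, 0, 0.0015, 0], [1, 0, 0, 0.003, 0], [1, 0, 0, 0.005, 0], [1, 0, 0, 0.005, 0], [1, 0, 0, 0.005, 0], [1, 0, 0, 0.005, 0]]]'

```text
clock: 29.73
tcp_pos: [0.5203, -0.0068, 0.2019]
orientation: [-0.937, 2.998, -0.003]
contact_force: [-1.5, -0.4, 11.9]
grip_width: -0.0001
gripper_force: 6.3
```

```bash
python3 - <<'E'
from h import *
for i in range(4):
    viewer.grab_frame('scene');o=get_obs();print(o['clock'],np.round(o['contact_force'],2),np.round(o['tcp_pos'],4),o['gripper_force'])
E
```

```text
29.7833 [-1.23 -0.52 11.47] [ 0.5203 -0.0068  0.2019] 6.2813544273376465
29.8333 [-1.03  0.2  12.37] [ 0.5203 -0.0068  0.2019] 6.280443370342255
29.8833 [-1.7   0.8  13.33] [ 0.5203 -0.0068  0.2019] 6.279359087347984
29.9333 [-0.76 -0.36 12.04] [ 0.5203 -0.0068  0.2019] 6.278786659240723
```

Request:
play_rows --commands '[[[1, 0, 0, 0, 0], [1, 0, 0, 0, 0], [1, 0, 0, 0, 0], [1, 0, 0, 0, 0], [1, 0, 0, 0, 0], [1, 0, 0, 0, 0], [1, 0, 0, 0, 0], [1, 0, 0, 0, 0], [1, 0, 0, 0, 0], [1, 0, 0, 0, 0], [1, 0, 0, 0, 0], [1, 0, 0, 0, 0]]]'

```text
clock: 30.93
tcp_pos: [0.5203, -0.0068, 0.2019]
orientation: [-0.937, 2.998, -0.003]
contact_force: [-0.3, 1.4, 12.0]
grip_width: 0.0001
gripper_force: 6.3
```

Request:
play_rows --commands '[[[1, 0, 0, -0.01, 0], [1, 0, 0, -0.03, 0], [1, 0, 0, -0.06, 0], [1, 0, 0, -0.15, 0], [1, 0, 0, -0.3, 0], [1, 0, 0, -0.4, 0], [1, 0, 0, -0.4, 0], [1, 0, 0, -0.4, 0], [1, 0, 0, -0.4, 0]]]'

```text
clock: 31.68
tcp_pos: [0.5184, -0.0065, 0.2797]
orientation: [0.937, -2.995, 0.002]
contact_force: [-0.5, -0.8, -1.2]
grip_width: 0.0002
gripper_force: 0.0
```

```bash
python3 - <<'E'
from h import *
f=viewer.grab_frame('scene')
cv2.imwrite('pics/g.png',cv2.resize(f['pixels'][160:220,290:350,::-1],(400,400),interpolation=2))
E
```

```text
(no output)
```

View pics/g.png

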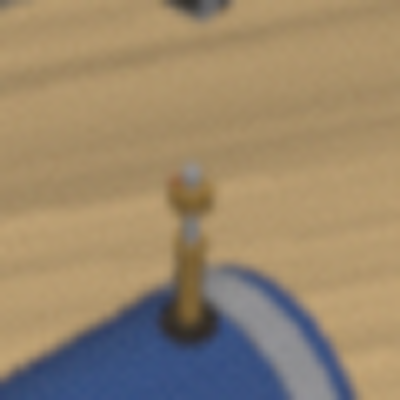

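The tip is back up at crop (190,170). The nut is still raised, the stem is upright and the gripper is clear.

```bash
python3 -c "
from bench import r;print(r.hand_in())"
```

```text
the job is handed in; nothing more can be done
None
```

I unscrewed the lock nut to its upper stop, pressed the tip against its seat at about 12 N for over a second, and let it spring back up; the job is handed in, but no verdict was returned.

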